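# Put the tuning peg away and shut the slide-top till

## Task

Lay the loose tuning peg inside the wooden peg till. Then slide the till's lid shut along its channel: push it firmly over the small sprung brass ridge under its outer end until the ridge has come up into the groove across the lid's underside and the lid is fully home against its stop, but do not ram it. Leave the other things on the bench alone.

Things in the scene. Friction and masses are not known exactly. Their poses are not given: they have to be found in the camera images.
- till: dark wooden slide-top box, screwed to the bench, 110 (x) x 250 (y) x 52 (z) mm. Origin: centre of its underside; y runs along the channel in the closing direction, z up. Each side has a groove for the lid, z = 36 to 44.5, the two 94 mm apart at their bottoms, under lips that leave 84 mm clear. Open end (y = -125): only a low sill. End wall inner face at y = +95, rebated so that the lid's nose tucks in under it.
- till_floor (a point): point on the till's inner floor (6 mm above the bench), 50 mm from the end wall's inner face, midway between the sides: near the middle of the part that the open lid leaves uncovered (84 mm wide, 98 to 115 mm long). Axes as the till's.
- lid: loose lid, 92 (x) x 230 (y) x 7 (z) mm, 0.08 to 0.17 kg, in the till's grooves (1 mm play each side, 1.5 above) but 104 to 140 mm short of home, outer end overhanging. Origin: centre of its underside; y in the closing direction. The ridge, on a brass strip hidden under the lid, can be set along 20 mm (slotted holes): home, the origin lies anywhere from y = -15 to +5 mm in the till's frame: feel for it.
- lid_stop: the lid's stop: the outer wall of the groove across its underside, part of the lid; same origin and axes as the lid. A strip 92 x 7 x 4 mm under the outer end, its inner face 108 mm from the origin along -y. When the lid is home this face meets the ridge; it must not bear on it with more than 18 N (some 8 N tells that it is there).
- lid_batten (a point): centre of the top of the lid's finger batten, a bar 34 (across) x 12 mm (along the channel), 16 mm tall, outer face 4 mm in from the lid's outer end; 105 mm from the lid's origin along -y, 23 mm above its underside. Pinch or push it. The lid drags with 2 to 7 N; 10 mm before home it meets the ridge and needs 9 to 16 N, then near nothing for the last 5 mm, then stops hard; home, its outer end sits 1.5 mm lower.
- peg: dark wooden tuning peg lying on the bench, 77 mm long along its x, 20 g. Origin: on its underside, below the collar. From x = 0 to +50 a round shaft tapering from 11 to 8 mm thick, axis 5.5 mm above the underside; from x = 0 to -27 the head, a disc 20 mm wide, 11 mm thick, lying flat. Best gripped across the shaft beside the collar.
- jar: amber glass jar with a steel cap, 64 mm across, 85 mm high, origin under its centre; leave alone
- spool: pale wooden wire spool standing on end, 60 mm across, 36 mm high, origin under its centre; leave alone
- sanding_block: cork-soled wooden sanding block, 130 x 60 x 30 mm, origin under its centre; leave alone
There are look-alikes about, which are no part of the job. Leave any grey or pink look-alike of the lid alone.

How it is judged (in metres and radians):
On the way:
1. the peg lies let go inside the till while the lid is still open (x of peg in the frame of till between -0.042 and 0.042 m and y of peg in the frame of till between -0.089 and 0.095 m and z of peg in the frame of till below 0.03 m and contact force between the fingers and peg below 0.1 N and linear speed of peg below 0.05 m/s and y of lid in the frame of till below -0.05 m), for 0.2 s.
At the end, for the whole second after the job is handed in: The peg lies inside the till, and the shut lid has dropped onto the ledges of its grooves with the ridge fully up in its cross groove (batten top within 0.7 mm of its seated height, which the lid reaches nowhere else; lid within the 20 mm of travel where the ridge can be set); both at rest (x of peg in the frame of till between -0.042 and 0.042 m and y of peg in the frame of till between -0.089 and 0.095 m and z of peg in the frame of till below 0.03 m and y of lid in the frame of till between -0.018 and 0.008 m and z of lid_batten in the frame of till between 0.057 and 0.0597 m and angle between the y axis of lid and the y axis of till, either way round below 0.05 rad and linear speed of lid below 0.01 m/s and linear speed of peg below 0.02 m/s); the robot touches nothing.
It fails at once if the lid is rammed: its stop bears on the till's ridge with more than 18 N (contact force between lid_stop and till above 18 N).
It fails at once if the peg is dropped from a height (falls free faster than 1.3 m/s, about 9 cm) (linear speed of peg above 1.3 m/s and contact force between the fingers and peg below 0.1 N).
It fails at once if a bystander is moved by more than 15 mm (distance of any of jar, spool, sanding_block from where it was at the start of the episode above 0.015 m).
It also fails if it takes over 72 s, if anything falls off the work surface, if the arm or the gripper's body presses on something with over 40 N, if the wrist force passes 120 N, or if a joint passes its speed limit or range.

## Robot

A 6-joint arm with a two-finger parallel gripper is mounted at the origin on the work surface. World frame = base frame: x ahead of the robot, y to its left, z up, the work surface at z = 0. Lengths are in m, angles in degrees, forces in N, time in s.
With the tool pointing down it reaches from about 0.325 to 0.875 m from the base axis. Payload 4.4 kg.
Tool frame: the origin (TCP) lies midway between the tips of the shut fingers; the grasp point (between the pads) lies 19 mm behind it; z points along the fingers, x is the direction in which the jaws open and shut, and the axes are right-handed (so a half turn about z gives the same grasp; the last joint's range is limited). The gripper opens to 85 mm and grips with 20 to 120 N. Pads are 22 mm wide; open, the fingers measure 114 mm over their backs; the gripper's body (76 mm by 85 mm) begins 54 mm behind the grasp point. The pads swing forward as they close: fully open they stand 13 mm farther back than shut.
Start: joints at [-84.253, 11.837, 88.321, -0, 79.842, -8.623], TCP at [0.143, -0.557, 0.231] pointing down, gripper open.
Joint ranges: [-156.59, 156.59], [-49.26, 127.26], [12.9, 141.05], [-63.56, 243.56], [4.71, 150.69], [-161.64, 161.64]. Speed limits (degrees/s): [159.86, 159.86, 180, 180, 180, 180].

## Interface

Orientations are given as a 3x3 rotation matrix whose columns are the frame's x, y, z axes.
In Python, from workcell import arm, command_gripper, optics gives the robot as it stands. Calls block until the motion is done:
- arm.move_ptp(position, orientation): joint-space move of the TCP to a pose.
- arm.move_linear(position, frame=None, rate=0.15): straight line of the TCP; frame=None keeps the orientation; rate is the mean speed in m/s.
- arm.move_joints(angles): joint-space move.
- command_gripper(opening): opening from 0.0 (shut) to 1.0 (fully open); the grip force is fixed at half the most; returns when the fingers have stopped.
- arm.dwell(seconds).
- arm.solve_ik(position, orientation): joint angles nearest the present ones, or None.
- arm.get_obs(): the state.
- optics.snapshot(name): name is "side" or "top"; returns a dict with "color" (420x560x3 uint8, red, green, blue), "vertical_fov" (degrees; the focal length in pixels is half the picture's height over the tangent of half this angle, whatever the lens; pixels are square), "cx", "cy" (the principal point, pixels), "cam_to_world" (4x4, takes a point from camera to world coordinates). Camera axes: x right, y down, z forward; pixel columns grow to the right and rows downward; lengths in m; the calibration is good to about 2 mm. A picture is of the moment at which its call begins. There is no depth.
A pose or a line that the arm cannot do raises arm.Unreachable and nothing moves.
- arm.hand_in(): hands the job in, once; it reports no verdict.
Trained networks look in a picture, given as the dict that the camera call returned (one of the last four; its "shot" number tells which), for a name from the list of things; names that differ only in an ending like _2 or _b are one class to them, and where a whole thing is asked for, a point or a joint stands for the part that bears it (a point fixed in the world has none). Each returns a list of dicts, best first, with "confidence" (0 to 1); they miss things now and then, are a little off and sometimes report something else, mostly with a low value. They report only what shows in the picture. A call takes as long as a camera call. They do not tell look-alikes from the thing itself.
- optics.recognise(picture, label): "bbox" ([left, top, width, height] in pixels, round what is visible of it).
The state is a dict: "t": time; "qpos": joint angles; "qvel": joint speeds; "tau": joint torques, N m; "position": TCP position; "ee_rot": TCP orientation; "ft_force": force on the tool from outside, world axes, zero at the start; "wrist_torque": the same for the moment, N m; "grip_width": opening from 0.0 (shut) to 1.0 (fully open).
Only numpy, scipy, OpenCV 4.12 (cv2) and the standard library are available. Lean on these libraries where they do the work, as an engineer would, in place of code of your own. Each camera call takes 0.05 s, during which the arm holds its last target.

## Working session

There is one attempt and no reset: what is moved stays moved. The work goes in short steps, each a Python script; the robot and the scene stay as the last script left them, time stands still between calls to the robot, and variables do not carry over. Pictures are saved under pics/ and viewed, and the job is handed in when it is done.

```bash
ls; mkdir -p pics; cat > h.py <<'E'
import numpy as np, cv2
from workcell import arm, command_gripper, optics
def save(p,name,crop=None,scale=1):
    im=p["color"][:,:,::-1]
    if crop: l,t,w,h=crop; im=im[t:t+h,l:l+w]
    if scale!=1: im=cv2.resize(im,None,fx=scale,fy=scale,interpolation=cv2.INTER_CUBIC)
    cv2.imwrite("pics/"+name,im)
def f(p): return p["color"].shape[0]/2/np.tan(np.radians(p["vertical_fov"])/2)
def ray(p,u,v):
    T=np.array(p["cam_to_world"]); d=T[:3,:3]@np.array([(u-p["cx"])/f(p),(v-p["cy"])/f(p),1]); return T[:3,3],d
def onz(p,u,v,z):
    o,d=ray(p,u,v); return o+d*(z-o[2])/d[2]
def proj(p,X):
    T=np.array(p["cam_to_world"]); c=T[:3,:3].T@(np.array(X)-T[:3,3]); return np.array([p["cx"]+f(p)*c[0]/c[2],p["cy"]+f(p)*c[1]/c[2]])
E
python3 - <<'E'
from h import *
import pickle
for n in ("top","side"):
    p=optics.snapshot(n); save(p,n+"0.png"); pickle.dump(p,open(n+"0.pkl","wb"))
    print(n,{k:v for k,v in p.items() if k!="color"})
    for l in ["till","lid","lid_batten","peg","jar","spool","sanding_block"]:
        try: print(l,[(np.round(r["bbox"]).tolist(),round(r["confidence"],2)) for r in optics.recognise(p,l)])
        except Exception as e: print(l,e)
print(arm.get_obs()["t"])
E
```

```text
pics
top {'vertical_fov': 50.86234484725055, 'cx': 276.91316600319027, 'cy': 203.3557057023031, 'cam_to_world': array([[ 0.02739058, -0.98626356,  0.16289246,  0.36508771],
       [-0.99912598, -0.03215833, -0.02670443,  0.02537437],
       [ 0.03157595, -0.16201864, -0.98628237,  1.18518156],
       [ 0.        ,  0.        ,  0.        ,  1.        ]]), 'shot': 1}
till [([203.0, 170.0, 99.0, 59.0], 0.81)]
lid [([272.0, 243.0, 76.0, 87.0], 0.96), ([373.0, 141.0, 57.0, 88.0], 0.94), ([251.0, 185.0, 93.0, 43.0], 0.79)]
lid_batten [([254.0, 185.0, 91.0, 38.0], 0.8), ([274.0, 242.0, 76.0, 88.0], 0.72), ([377.0, 140.0, 52.0, 91.0], 0.6)]
peg [([115.0, 211.0, 23.0, 16.0], 0.7)]
jar [([392.0, 242.0, 30.0, 30.0], 0.71)]
spool [([163.0, 130.0, 25.0, 26.0], 0.77)]
sanding_block [([305.0, 111.0, 48.0, 28.0], 0.92)]
side {'vertical_fov': 57.730072156604436, 'cx': 283.53108561015114, 'cy': 210.20113357865208, 'cam_to_world': array([[-0.74151938, -0.49875542,  0.44876725,  0.17495431],
       [-0.67091301,  0.5462551 , -0.50147891,  0.45403934],
       [ 0.00497392, -0.67294012, -0.73968024,  0.70461876],
       [ 0.        ,  0.        ,  0.        ,  1.        ]]), 'shot': 2}
till [([212.0, 184.0, 116.0, 98.0], 0.73)]
lid [([263.0, 168.0, 91.0, 65.0], 0.98), ([358.0, 207.0, 79.0, 92.0], 0.74), ([317.0, 120.0, 73.0, 51.0], 0.61)]
lid_batten [([320.0, 118.0, 66.0, 52.0], 0.86), ([355.0, 205.0, 80.0, 90.0], 0.71), ([262.0, 170.0, 93.0, 63.0], 0.65), ([211.0, 182.0, 113.0, 99.0], 0.53)]
peg [([146.0, 349.0, 45.0, 19.0], 0.54)]
jar [([402.0, 149.0, 30.0, 38.0], 0.85), ([243.0, 138.0, 45.0, 36.0], 0.4)]
spool [([263.0, 168.0, 95.0, 64.0], 0.72), ([144.0, 241.0, 27.0, 26.0], 0.6)]
sanding_block [([244.0, 137.0, 43.0, 37.0], 0.94)]
0.8
```

```bash
python3 - <<'E'
from h import *
import pickle
t=pickle.load(open("top0.pkl","rb")); s=pickle.load(open("side0.pkl","rb"))
save(t,"t_crop.png",(90,100,360,240),2.2)
save(s,"s_crop.png",(110,90,360,290),2)
E
```

```text
(no output)
```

View pics/t_crop.png

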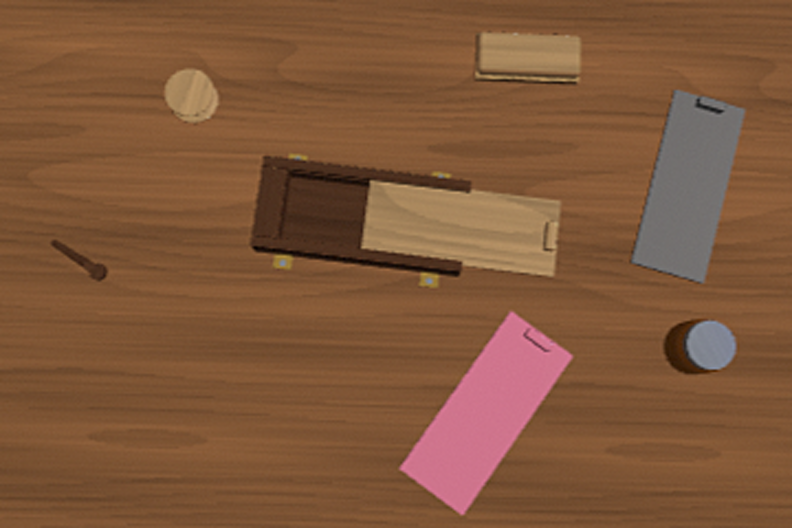

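View pics/s_crop.png

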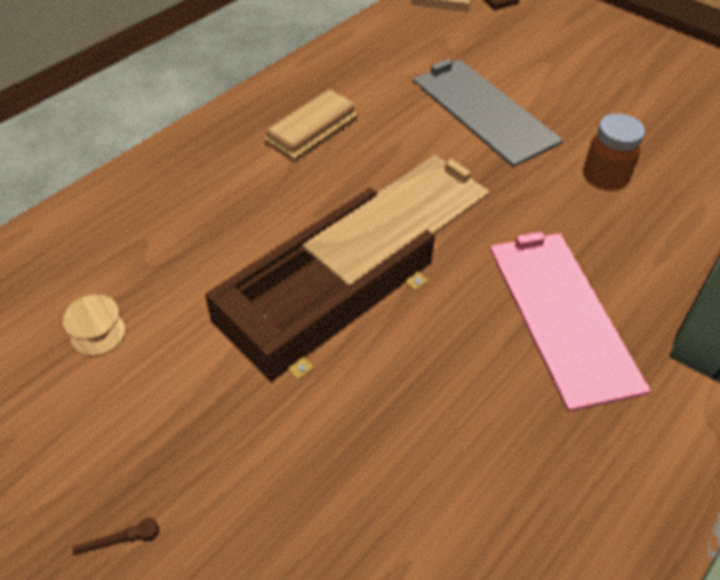

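Candidates: for the lid, the pale wooden one in the till (top 297,207), grey (402,184) and pink (311,288). I choose the wooden one in the grooves. For the peg there is a single candidate, top (126,218). Next I fit the poses from both views.

```bash
python3 - <<'E'
from h import *
import pickle
from scipy.optimize import least_squares
t=pickle.load(open("top0.pkl","rb")); s=pickle.load(open("side0.pkl","rb"))
T=lambda a:np.array(a)/2.2+[90,100]
S=lambda a:np.array(a)/2+[110,90]
# till corners in till frame: image left=end y=+125 ; image top = +x world
C=np.array([[1,1],[1,-1],[-1,-1],[-1,1]])
tt=T([(264,157),(470,182),(461,272),(252,248)]); ss=S([(375,190),(433,235)])
def w(x,pt): 
    c,n=np.cos(x[2]),np.sin(x[2]); return [x[0]+c*pt[0]-n*pt[1],x[1]+n*pt[0]+c*pt[1],pt[2]]
tp=[(.055,.125,.052),(.055,-.125,.052),(-.055,-.125,.052),(-.055,.125,.052)]
sp=[(.055,-.125,.052),(-.055,-.125,.052),(-.055,.125,.052),(.055,.125,.052)]
sS=S([(375,190),(433,235),(272,350),(209,297)])
def r(x,which="ts"):
    o=[]
    if "t" in which: o+=[proj(t,w(x,a))-b for a,b in zip(tp,tt)]
    if "s" in which: o+=[proj(s,w(x,a))-b for a,b in zip(sp,sS)]
    return np.ravel(o)
for wh in ("t","s","ts"):
    q=least_squares(lambda x:r(x,wh),[.45,.05,0]); print(wh,q.x,np.degrees(q.x[2]),np.round(q.fun,1).tolist())
x=q.x
# lid corners at top z .043
c,n=np.cos(x[2]),np.sin(x[2])
def loc(P): d=np.array(P)[:2]-x[:2]; return [c*d[0]+n*d[1],-n*d[0]+c*d[1]]
for a in [(369,181),(361,248),(561,200),(555,275)]:
    print("lid top",np.round(loc(onz(t,*T(a),.044)),4))
for a in [(303,240),(348,282),(437,156),(488,190)]:
    print("lid side",np.round(loc(onz(s,*S(a),.044)),4))
print("peg top head,tip",onz(t,*T((98,271)),.0055)[:2],onz(t,*T((53,242)),.0055)[:2])
print("peg side head,tip",onz(s,*S((150,529)),.0055)[:2],onz(s,*S((74,550)),.0055)[:2])
save(t,"pegcrop.png",(100,195,60,45),10)
save(s,"pegcrop_s.png",(135,340,70,40),10)
for n_ in ("jar",): print(onz(t,407,257,.08))
E
```

```text
t [ 0.56592225  0.05340271 -0.08503322] -4.872044456654616 [-0.4, 0.0, 0.7, -0.2, 0.5, 0.2, -0.8, -0.0]
s [ 0.56502536  0.05211565 -0.08863343] -5.078321613116024 [-1.2, -2.0, 2.5, -0.5, -0.4, 3.0, -0.8, -1.8]
ts [ 0.56538556  0.05268252 -0.08675026] -4.970423810932816 [-0.1, 0.2, 1.0, 0.1, 0.7, 0.5, -0.5, 0.1, -1.6, -2.0, 2.2, -0.5, -0.6, 3.1, -1.1, -1.7]
lid top [ 0.0432 -0.0023]
lid top [-0.0384 -0.0027]
lid top [ 0.0479 -0.2341]
lid top [-0.0433 -0.2351]
lid side [ 0.0498 -0.0079]
lid side [-0.0324 -0.0035]
lid side [ 0.044  -0.2331]
lid side [-0.0425 -0.2329]
peg top head,tip [0.49411983 0.37083104] [0.52777331 0.42769751]
peg side head,tip [0.49201459 0.36905944] [0.52754658 0.42712435]
[ 0.42182101 -0.33491085  0.08      ]
```

View pics/pegcrop.png

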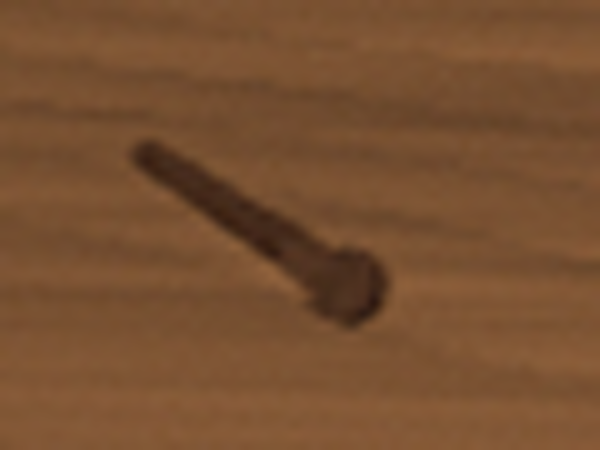

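View pics/pegcrop_s.png

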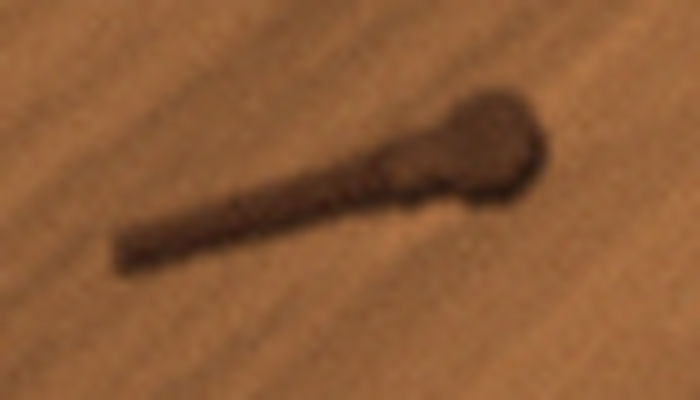

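The top crop shows a dark peg with its tip at about (113.5,210) and its head at (135,224). Both views agree on the pose to about 2 mm. Picking it up.

```bash
cat >> h.py <<'E'
TILL=np.array([0.5655,0.0528]); YAW=-0.0862
def tw(x,y,z): # till->world
    c,n=np.cos(YAW),np.sin(YAW); return [TILL[0]+c*x-n*y,TILL[1]+n*x+c*y,z]
def R(jaw): # jaw angle rad of tool x, tool pointing down
    c,s=np.cos(jaw),np.sin(jaw); return np.array([[c,s,0],[s,-c,0],[0,0,-1.]])
E
python3 - <<'E'
from h import *
import pickle
t=pickle.load(open("top0.pkl","rb")); s=pickle.load(open("side0.pkl","rb"))
tipT=onz(t,113.6,210.2,.005)[:2]; hT=onz(t,134.8,223.7,.009)[:2]
tipS=onz(s,135+12,340+25.5,.005)[:2]; hS=onz(s,135+49.5,340+15,.0085)[:2]
print(tipT,hT,tipS,hS,np.linalg.norm(tipT-hT),np.linalg.norm(tipS-hS))
tip=(tipT+tipS)/2; h=(hT+hS)/2; d=(tip-h)/np.linalg.norm(tip-h); a=np.arctan2(d[1],d[0])
mid=h+d*((np.linalg.norm(tip-h)-67)/2 if 0 else 0)
g=h+d*(0.017+0.013); print("yaw",np.degrees(a),"grasp",g, "alt",tip-d*(.05-.013))
g=(g+tip-d*.037)/2
for k in (-1,1):
    j=a+k*np.pi/2
    q=arm.solve_ik([*g,.003],R(j)); q2=arm.solve_ik(tw(0,.046,.01),R(YAW+(np.pi if k>0 else 0)))
    print(k,q,q2)
np.save("g.npy",[*g,a])
E
```

```text
[0.52726184 0.42911729] [0.49237769 0.36902824] [0.5270411  0.42762231] [0.49059477 0.3706153 ] 0.06948091998140615 0.06766191578154307
yaw 58.651813907311144 grasp [0.50709336 0.39544242] alt [0.50790268 0.396771  ]
-1 [ 3.02775488e+01  3.46063181e+01  8.64278004e+01 -2.54444375e-14
  5.89658815e+01  6.16257349e+01] [ 1.24829798e+00  2.77522486e+01  9.65617066e+01 -2.54444375e-14
  5.56860448e+01  6.18719417e+00]
1 [ 3.02775488e+01  3.46063181e+01  8.64278004e+01 -2.54444375e-14
  5.89658815e+01 -1.18374265e+02] None
```

```bash
python3 - <<'E'
from h import *
x,y,a=np.load("g.npy"); r=R(a-np.pi/2)
command_gripper(0.5)
arm.move_ptp([x,y,.12],r)
arm.move_linear([x,y,.003],rate=.1)
o=arm.get_obs(); print(o["t"],o["position"],o["ft_force"])
w=command_gripper(0.0); o=arm.get_obs(); print(w,o["t"],o["grip_width"],o["ft_force"])
arm.move_linear([x,y,.12],rate=.15)
o=arm.get_obs(); print(o["t"],o["grip_width"],o["ft_force"])
for n in ("top","side"):
    p=optics.snapshot(n); save(p,n+"1.png",(100,180,140,100) if n=="top" else (110,240,160,120),4)
E
```

```text
6.1833 [0.5083259  0.39656715 0.00404086] [ 0.16042697 -0.2481055   0.46141554]
False 6.5917 0.08528025431889878 [-0.83979475  0.02360636  3.22630385]
7.525 0.09002694536012104 [-0.34356223 -0.98090284  0.40619318]
```

View pics/side1.png

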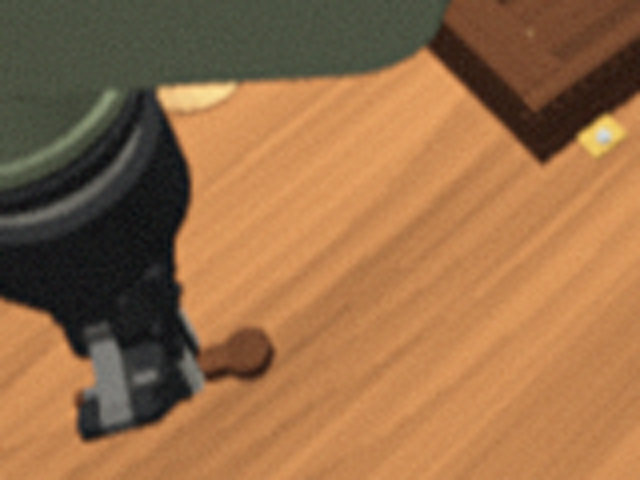

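```bash
python3 - <<'E'
from h import *
r=R(YAW)
arm.move_ptp(tw(0,.048,.13),r)
arm.move_linear(tw(0,.048,.03),rate=.12)
f0=arm.get_obs()["ft_force"]
for z in (.018,.014,.0115,.0100):
    arm.move_linear(tw(0,.048,z),rate=.06); o=arm.get_obs(); print(z,o["position"][2],o["ft_force"]-f0)
    if o["ft_force"][2]-f0[2]>2: break
print(arm.get_obs()["grip_width"])
command_gripper(0.3); arm.dwell(.3)
arm.move_linear(tw(0,.048,.12),rate=.15)
o=arm.get_obs(); print(o["t"],o["grip_width"])
arm.move_ptp(tw(0,-.30,.20),r)
o=arm.get_obs(); print(o["t"],o["ft_force"])
for n in ("top","side"):
    p=optics.snapshot(n); save(p,n+"2.png",(190,150,180,100) if n=="top" else (190,150,200,150),4)
E
```

```text
0.018 0.017496956179702924 [0.17158419 0.01671874 0.47242576]
0.014 0.01373316615433657 [ 0.34477208 -0.21876413  0.01685992]
0.0115 0.011313206179685814 [-0.03551175  0.38281527  0.34833372]
0.01 0.0099895063517801 [-0.84218928  0.57193351  1.04498416]
0.08543721673016437
12.3667 0.29824277088601603
13.7083 [ 0.40521268  0.43909356 -0.38100885]
```

View pics/side2.png

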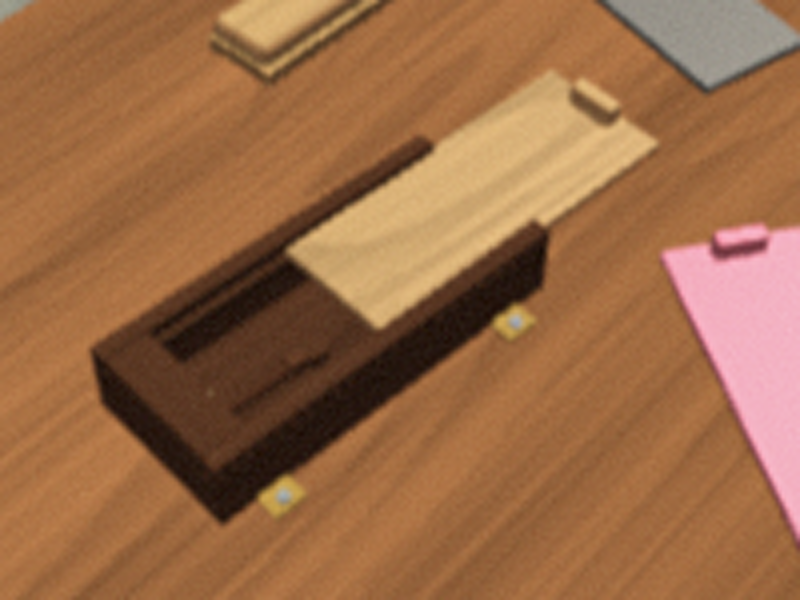

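View pics/top2.png

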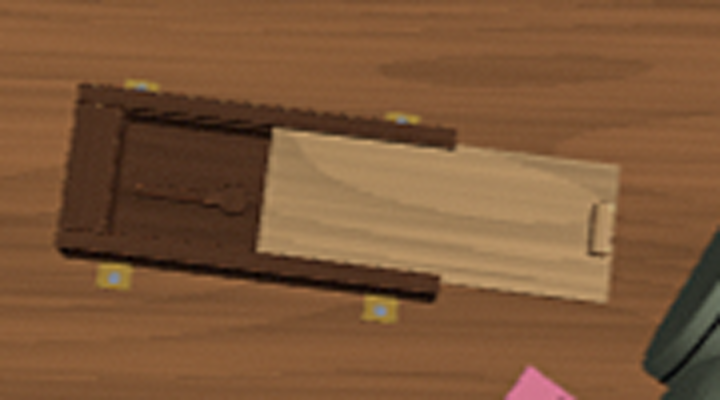

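The peg lies flat in the till, on till crop pixels about (140–240,195), clear of the lid. Now I push the batten with shut fingers, stepping and reading the force along the channel.

```bash
cat >> h.py <<'E'
uy=np.array([-np.sin(YAW),np.cos(YAW),0]); ux=np.array([np.cos(YAW),np.sin(YAW),0])
Z=.050
def st(F0):
    o=arm.get_obs(); p=np.array(o["position"]); d=p[:2]-TILL
    F=np.array(o["ft_force"])-F0
    return o["t"],d@uy[:2],d@ux[:2],p[2],-F@uy,F@ux,F[2]
E
python3 - <<'E'
from h import *
r=R(YAW)
command_gripper(0.0)
arm.move_ptp(tw(0,-.265,.10),r)
arm.move_linear(tw(0,-.265,Z),rate=.1); arm.dwell(.2)
F0=np.array(arm.get_obs()["ft_force"]); np.save("F0.npy",F0)
y=-.265
while y<-.225:
    y+=.003; arm.move_linear(tw(0,y,Z),rate=.04); s=st(F0); print(np.round(y,4),np.round(s,4).tolist())
    if s[4]>1.5: break
p=optics.snapshot("side"); save(p,"side3.png",(230,80,200,150),4)
E
```

```text
-0.262 [15.775, -0.2618, 0.0001, 0.0502, -1.0802, -0.6695, -0.7615]
-0.259 [16.025, -0.2587, -0.0001, 0.05, 0.207, 0.1926, -0.4318]
-0.256 [16.275, -0.2558, -0.0, 0.05, -0.119, -0.472, 0.292]
-0.253 [16.525, -0.2528, -0.0, 0.05, -0.0842, 0.5112, 0.052]
-0.25 [16.775, -0.2498, -0.0, 0.05, -0.3279, 0.3248, -0.7082]
-0.247 [17.025, -0.2468, -0.0, 0.05, -0.3494, 0.6832, -0.4148]
-0.244 [17.275, -0.2438, -0.0, 0.05, -0.9537, 0.385, -1.3969]
-0.241 [17.525, -0.2408, -0.0, 0.05, 0.8643, 0.1834, -0.2906]
-0.238 [17.775, -0.2379, 0.0001, 0.0501, -0.5112, -0.0303, -0.4295]
-0.235 [18.025, -0.2348, 0.0001, 0.05, 0.7368, 0.0507, -0.3968]
-0.232 [18.275, -0.2317, -0.0, 0.05, 0.7919, 0.1663, -0.218]
-0.229 [18.525, -0.2286, -0.0001, 0.05, 0.1105, 0.4674, -1.2549]
-0.226 [18.775, -0.2256, -0.0001, 0.05, 0.474, -0.5262, -0.4752]
-0.223 [19.025, -0.2226, -0.0001, 0.05, 1.7668, -0.0387, -1.7237]
```

View pics/side3.png

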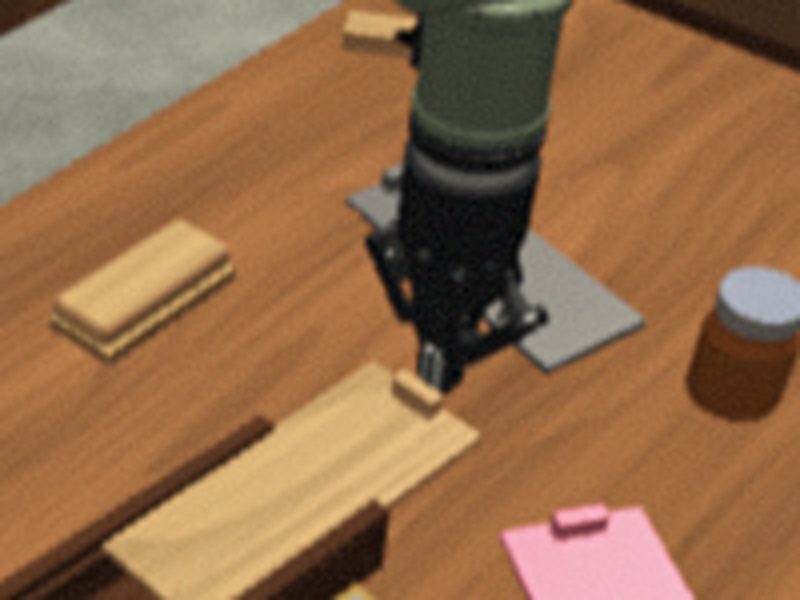

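The shut fingertips stand just behind the batten at crop (440,375). Continuing until drag shows clearly.

```bash
cat >> h.py <<'E'
def avg(F0,n=5):
    a=[]
    for _ in range(n): arm.dwell(.012); a.append(st(F0))
    return np.mean(a,0)
E
python3 - <<'E'
from h import *
F0=np.load("F0.npy"); y=-.223
n=0
while n<2:
    y+=.002; arm.move_linear(tw(0,y,Z),rate=.04); s=avg(F0); print(np.round(y,4),np.round(s,4).tolist())
    n=n+1 if s[4]>1.7 else 0
    if y>-.205: break
p=optics.snapshot("top"); save(p,"top4.png",(190,150,180,100),4)
E
```

```text
-0.221 [19.35, -0.2211, -0.0, 0.0499, 1.3262, 0.0591, -0.864]
-0.219 [19.6417, -0.2193, -0.0, 0.05, 3.013, 0.4633, -1.7374]
-0.217 [19.9333, -0.2171, -0.0001, 0.0499, 3.5718, 0.1957, -2.4979]
```

View pics/top4.png

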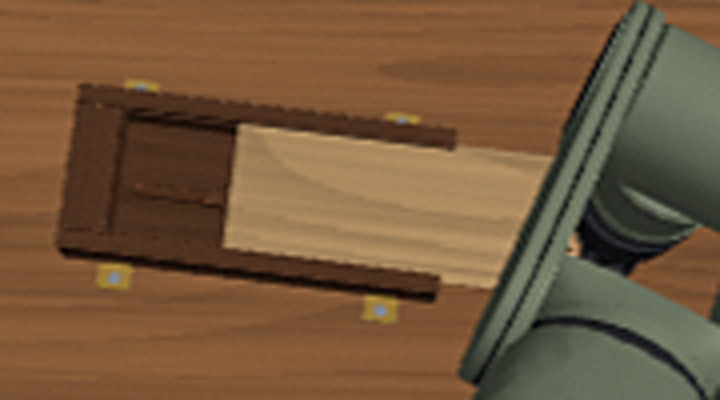

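The lid follows: its nose moved from crop x 270 to 236, about 22 mm. Pushing to just before the earliest ridge position, then finer steps.

```bash
python3 - <<'E'
from h import *
F0=np.load("F0.npy")
for y in (-.195,-.175,-.156):
    arm.move_linear(tw(0,y,Z),rate=.04); s=avg(F0,4); print(y,np.round(s,4).tolist())
while y<-.118:
    y+=.001; arm.move_linear(tw(0,y,Z),rate=.02); s=avg(F0,3); print(np.round(y,4),np.round(s[[0,1,3,4,6]],4).tolist())
    if s[4]>7: break
E
```

```text
-0.195 [20.7208, -0.1947, -0.0004, 0.0498, 3.1334, -0.6626, -2.6439]
-0.175 [21.4042, -0.1751, -0.0002, 0.0498, 3.8685, -0.6686, -3.3645]
-0.156 [22.0625, -0.1557, -0.0001, 0.0501, 1.7096, -0.8674, -2.0448]
-0.155 [22.3417, -0.155, 0.0502, 2.1271, -2.1015]
-0.154 [22.6167, -0.154, 0.0502, 2.5056, -2.4365]
-0.153 [22.8917, -0.1529, 0.0501, 2.2894, -2.1195]
-0.152 [23.1667, -0.1518, 0.0501, 2.2432, -1.3916]
-0.151 [23.4417, -0.1508, 0.0501, 1.9057, -0.9224]
-0.15 [23.7167, -0.1498, 0.0501, 1.6354, 0.0623]
-0.149 [23.9917, -0.1488, 0.0501, 1.5831, -0.1038]
-0.148 [24.2667, -0.1479, 0.05, 1.7463, 0.5666]
-0.147 [24.5417, -0.1469, 0.05, 0.9096, 0.0429]
-0.146 [24.8167, -0.1459, 0.05, 1.1156, 0.4577]
-0.145 [25.0917, -0.1449, 0.05, 1.2592, -0.2729]
-0.144 [25.3667, -0.1439, 0.05, 0.9864, 0.284]
-0.143 [25.6417, -0.1429, 0.05, 0.7424, 0.1876]
-0.142 [25.9167, -0.1419, 0.05, 0.8491, 0.119]
-0.141 [26.1917, -0.1409, 0.05, 0.7945, 0.0729]
-0.14 [26.4667, -0.1401, 0.05, 2.4304, -0.085]
-0.139 [26.7417, -0.14, 0.05, 5.2909, 0.1185]
-0.138 [27.0167, -0.1397, 0.05, 6.9377, -0.5776]
-0.137 [27.2917, -0.1392, 0.0501, 8.4223, -0.9497]
```

```bash
python3 - <<'E'
from h import *
F0=np.load("F0.npy"); y=-.137; pk=0; prev=None
while y<-.118:
    y+=.0005; arm.move_linear(tw(0,y,Z),rate=.01); s=avg(F0,3); print(np.round(y,4),np.round(s[[0,1,3,4,6]],4).tolist())
    pk=max(pk,s[4])
    if s[4]<pk-4 or s[4]>16.5: break
E
```

```text
-0.1365 [27.5667, -0.139, 0.05, 8.8752, -0.9386]
-0.136 [27.8417, -0.1361, 0.05, -0.5473, -0.2285]
```

```bash
python3 - <<'E'
from h import *
F0=np.load("F0.npy"); y=-.136
while y<-.118:
    y+=.0005; arm.move_linear(tw(0,y,Z),rate=.01); s=avg(F0,3); print(np.round(y,4),np.round(s[[0,1,3,4,6]],4).tolist())
    if s[4]>7.5: break
    if s[0]>50: break
E
```

```text
-0.1355 [28.1167, -0.1347, 0.0498, -0.4647, -0.1771]
-0.135 [28.3917, -0.1348, 0.0499, -0.0982, -0.3931]
-0.1345 [28.6667, -0.1345, 0.05, -0.3959, -0.4627]
-0.134 [28.9417, -0.134, 0.05, -0.7263, -1.1097]
-0.1335 [29.2167, -0.1335, 0.05, -0.7249, -0.9232]
-0.133 [29.4917, -0.1329, 0.05, -0.794, -0.9155]
-0.1325 [29.7667, -0.1324, 0.05, -0.0063, -0.6983]
-0.132 [30.0417, -0.132, 0.05, -0.4698, -0.0267]
-0.1315 [30.3167, -0.1315, 0.05, -0.4059, -0.5174]
-0.131 [30.5917, -0.131, 0.05, -0.3096, -0.5801]
-0.1305 [30.8667, -0.1307, 0.05, 1.0279, -1.1946]
-0.13 [31.1417, -0.1306, 0.05, 3.6636, -0.909]
-0.1295 [31.4167, -0.1305, 0.0501, 4.9716, -1.0142]
-0.129 [31.6917, -0.1305, 0.0501, 6.7508, -1.1378]
-0.1285 [31.9667, -0.1305, 0.0501, 8.0331, -1.5418]
```

Hard stop at TCP y = -0.1305, exactly 10 mm after the ridge was met, at 8 N. Backing off and checking.

```bash
python3 - <<'E'
from h import *
import pickle
F0=np.load("F0.npy")
arm.move_linear(tw(0,-.135,Z),rate=.02)
arm.move_linear(tw(0,-.19,Z),rate=.1)
arm.move_linear(tw(0,-.20,.15),rate=.15)
arm.move_ptp(tw(-.02,-.42,.25),R(YAW))
print(arm.get_obs()["t"])
for n in ("top","side"):
    p=optics.snapshot(n); pickle.dump(p,open(n+"5.pkl","wb")); save(p,n+"5.png",(190,150,180,100) if n=="top" else (200,160,180,135),4)
    for l in ("lid","jar","spool","sanding_block"): print(n,l,[np.round(r["bbox"]).tolist() for r in optics.recognise(p,l)])
    print("batten top pred px",[np.round(proj(p,tw(dx,-.0085-.105+dy,.0585)),1).tolist() for dx in (-.017,.017) for dy in(-.006,.006)])
E
```

```text
34.925
top lid [[215.0, 176.0, 89.0, 41.0], [271.0, 245.0, 77.0, 89.0], [376.0, 140.0, 53.0, 92.0]]
top jar [[397.0, 243.0, 25.0, 28.0]]
top spool [[162.0, 132.0, 28.0, 24.0]]
top sanding_block [[304.0, 112.0, 49.0, 26.0], [163.0, 133.0, 27.0, 26.0]]
batten top pred px [[299.8, 209.0], [295.2, 208.5], [301.2, 196.2], [296.6, 195.6]]
side lid [[315.0, 119.0, 76.0, 52.0], [228.0, 189.0, 96.0, 66.0], [356.0, 207.0, 77.0, 88.0]]
side jar [[402.0, 150.0, 27.0, 37.0]]
side spool [[142.0, 238.0, 29.0, 28.0]]
side sanding_block [[244.0, 136.0, 45.0, 38.0], [228.0, 191.0, 96.0, 65.0]]
batten top pred px [[315.4, 197.6], [311.9, 200.1], [305.2, 190.1], [301.7, 192.5]]
```

View pics/side5.png

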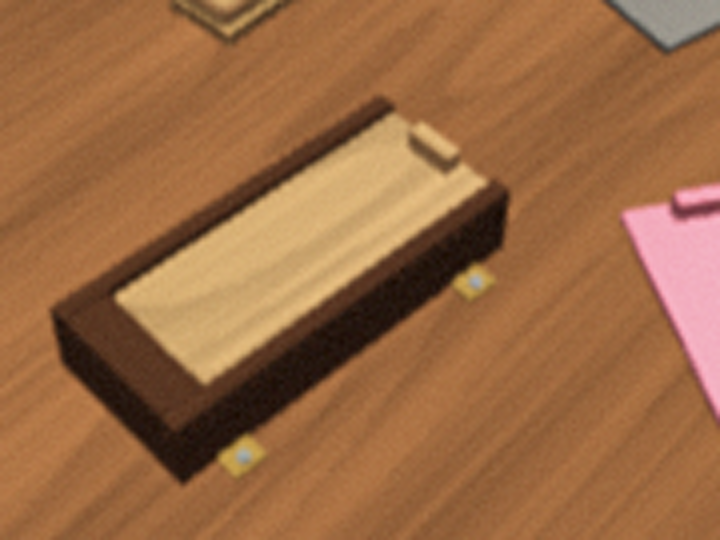

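View pics/top5.png

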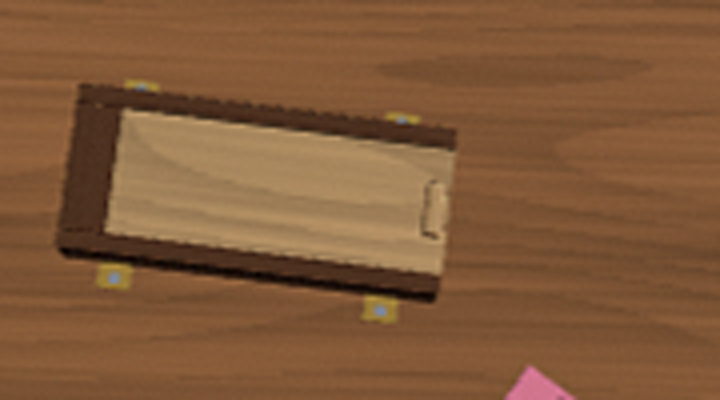

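Both views show the lid home, nose at the end wall and outer end just inside the sill end. The bystanders haven't moved. One last check: a light touch on the batten top for height (59 mm expected when seated).

```bash
python3 - <<'E'
from h import *
arm.move_ptp(tw(0,-.1135,.12),R(YAW))
arm.move_linear(tw(0,-.1135,.064),rate=.08); arm.dwell(.2)
F0=np.array(arm.get_obs()["ft_force"])
z=.064
while z>.0565:
    z-=.0005; arm.move_linear(tw(0,-.1135,z),rate=.02); s=avg(F0,4)
    print(round(z,4),np.round(s[[0,3,4,6]],4).tolist())
    if s[6]>3: break
arm.move_linear(tw(0,-.1135,.12),rate=.1)
arm.move_ptp(tw(-.02,-.42,.25),R(YAW))
p=optics.snapshot("side"); save(p,"side6.png",(200,160,180,135),4)
print(arm.get_obs()["t"])
E
```

```text
0.0635 [38.0042, 0.0636, 0.4699, 0.0068]
0.063 [38.2875, 0.0629, 0.5362, 0.3098]
0.0625 [38.5708, 0.0624, 0.0729, -0.2949]
0.062 [38.8542, 0.062, 0.3716, -0.0806]
0.0615 [39.1375, 0.0615, -0.2814, 0.1713]
0.061 [39.4208, 0.061, -0.0029, -0.3657]
0.0605 [39.7042, 0.0604, 0.3653, 0.0459]
0.06 [39.9875, 0.06, 0.1591, 0.0761]
0.0595 [40.2708, 0.0594, 0.2068, 0.1318]
0.059 [40.5542, 0.0591, -0.1887, 0.6059]
0.0585 [40.8375, 0.0591, -0.0415, 5.483]
42.925
```

View pics/side6.png

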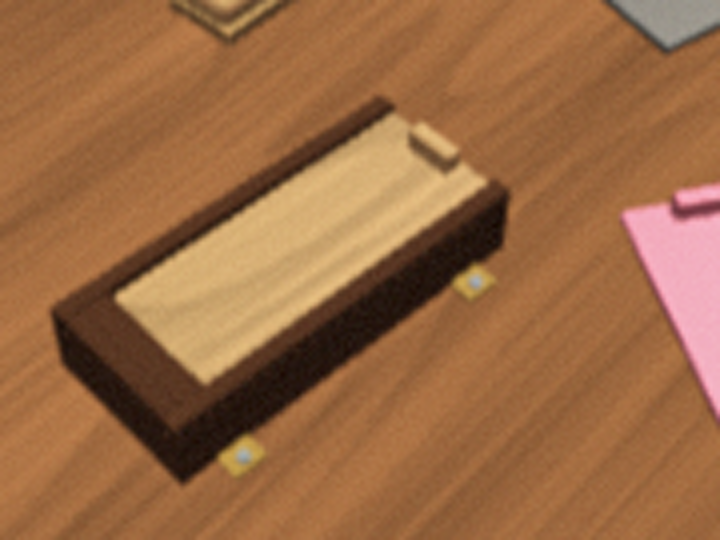

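The touch found the batten top at 59.1 mm, which is the seated height, and the picture is unchanged. Handing in.

```bash
python3 -c "
from h import *
print(arm.hand_in())"
```

```text
the job is handed in; nothing more can be done
None
```

The peg is in the till and the lid is shut, and I handed the job in at about 43 s of the 72 s allowed. `hand_in` gives no verdict, so what follows rests on my own checks.

- **Peg:** I gripped it across the shaft beside the collar and laid it flat on the till floor. I let go and backed away while the lid was still about 118 mm short of home in the pictures.
- **Lid:** I pushed the batten with shut fingers. The lid met the ridge, went over it at about 9 N, then ran free until it stopped hard 10 mm past first contact. I held 8.0 N there, then backed off.
- **Last checks:** A light touch (5.5 N) found the batten top at 59.1 mm; the seated height is 59 mm. Both pictures show the lid home, about y = -8.5 mm in the till's frame. Jar, spool and sanding block show no movement beyond a few pixels of detector scatter.
- **One disagreement:** The force readings (noise about ±1 N) barely showed the first 20 mm or so of the push. I only saw from the picture that the lid had already moved. It did no harm.

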